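# Hang the headset on the swing-out bar

## Robot

A 6-joint arm with a two-finger parallel gripper is mounted at the origin on the work surface. World frame = base frame: x ahead of the robot, y to its left, z up, the work surface at z = 0. Lengths are in mm, angles in degrees, forces in N, time in s.
With the tool pointing down it reaches from about 275 to 775 mm from the base axis. Payload 14.6 kg.
Tool frame: the origin (TCP) lies at the very end of the fingers, on their centre line; the grasp point (between the pads) lies 19 mm behind it; z points along the fingers, y is the line along which they close (so a half turn about z gives the same grasp; the last joint's range is limited). The gripper opens to 85 mm and grips with 20 to 120 N. Pads are 22 mm wide; open, the fingers measure 114 mm over their backs; the gripper's body (76 mm by 85 mm) begins 54 mm behind the grasp point. The pads swing forward as they close: fully open they stand 13 mm farther back than shut.
Start: joints at [-82.695, 15.075, -2.767, 72.158, 0, 81.102], TCP at [146.492, -504.151, 231.278] pointing down, gripper open.
Joint ranges: [-151.79, 151.79], [-50.71, 97.33], [-67.44, 78.34], [-121.81, 120.89], [-77.56, 73.72], [-180, 180]. Speed limits (degrees/s): [108.29, 108.29, 147.25, 159.86, 180, 180].

## Interface

Orientations are given as [roll, pitch, yaw] about the fixed x, y, z axes, in that order (R = Rz(yaw) Ry(pitch) Rx(roll)).
In Python, from station import arm gives the robot as it stands.
- The arm moves only by the tool shift_gripper, called after "Call:" by a JSON object that holds its "fn" and its "kwargs", one argument or row to a line. Schema: {"type":"object","properties":{"moves":{"type":"object","properties":{"x":{"type":"array","items":{"type":"number"},"minItems":1,"maxItems":10},"y":{"type":"array","items":{"type":"number"},"minItems":1,"maxItems":10},"z":{"type":"array","items":{"type":"number"},"minItems":1,"maxItems":10},"ax":{"type":"array","items":{"type":"number"},"minItems":1,"maxItems":10},"ay":{"type":"array","items":{"type":"number"},"minItems":1,"maxItems":10},"az":{"type":"array","items":{"type":"number"},"minItems":1,"maxItems":10}},"additionalProperties":false,"required":["x","y","z","ax","ay","az"]},"finger_gap":{"type":"number"},"only":{"type":"string"},"quiet":{"type":"boolean"},"lines":{"type":"string"}},"required":["moves"],"additionalProperties":false}. moves is an object with one list for each field, all of the same length, 1 to 10, a row being the entries at one place: x, y, z (the shift in shares of 80 cm (1.0 is 80 cm)), ax, ay, az (a rotation vector in fractions of the full range, 1 being 60 degrees); each row is the pose to reach, as a shift and turn from the pose commanded when the call began, along the tool's axes at that moment; what a row does not reach only later rows make up. A row lasts 1/12 s, in which the tool goes at most 41.7 mm and 7.16 degrees, less where a joint would pass 70% of its speed; a pose out of reach is approached as far as the arm can. finger_gap is the finger opening in mm, set as the call begins (left out keeps the last). The fingers move at their own pace and stop on an object; the grip force is fixed at half the most. Time passes only in rows, so rows that do not move let the fingers close. The tool returns the time, the measured TCP pose, the force, the opening and the grip force at its end. only (a regular expression) keeps the lines of the reply that match it, lines (a string "A,B") keeps lines A to B, and quiet returns only ok. Input that does not fit is refused with a message, and nothing moves.
- arm.observe(): the state, without advancing time (a new reading comes with each control period).
- arm.capture(name): name is "side" or "top" or "wrist"; returns (picture, depth): 384x512x3 uint8, red, green, blue; 384x512 float32, mm along the optical axis (not along the pixel's ray), 0 where there is no reading.
- arm.camera_info(name): a dict with "camera_matrix" (3x3 intrinsics, pixels), "R" (3x3) and "t" (3): a world point X has camera coordinates R X + t. Camera axes: x right, y down, z forward; pixel columns grow to the right and rows downward; lengths in mm; the calibration is good to about 2 mm. A picture is of the moment at which its call begins: read the wrist's pose just before it. camera_info takes no time and is no camera call; for the wrist camera it gives the pose at the moment of the call.
- arm.close_job(): hands the job in; it is judged then, once.
The state is a dict: "t": time; "joints": joint angles; "qd": joint speeds; "joint_torque": joint torques, N m; "tcp_pos": TCP position; "tcp_rot": TCP orientation; "ft_force": force on the tool from outside, world axes, zero at the start; "wrist_torque": the same for the moment, N m; "gripper_width": finger opening in mm; "gripper_force": force on a finger pad.
Only numpy, scipy, OpenCV 4.12 (cv2) and the standard library are available. Lean on these libraries where they do the work, as an engineer would, in place of code of your own. Each camera call takes 0.05 s, during which the arm holds its last target. There are 200 camera calls.

## Task

Put the headset away: first swing the hanger bar on the book stand all the way out to its stop, away from over the books. Then pick the headset up and hang it gently over the middle of the bar by the crown of its headband, one ear cup on each side, and let go so that it hangs still and upright, clear of the desk. Leave everything else on the desk where it is, and do not drop or knock over the headset.

Things in the scene. Friction and masses are not known exactly. Their poses are not given: they have to be found in the camera images.
- headset: Rigid over-ear headset, 0.26 kg, black and grey, standing upright on its two ear cups like an upside-down U. Origin: centre of its underside, at desk level between the cups; z up, y along its width, x fore-and-aft; alike from front and back. 177 mm wide, 176 mm high. Cups 70 mm (x) by 42 mm (y) by 86 mm high; gap between them 92 mm.
- crown (a point): Middle of the underside of the headset's padded headband crown, 158 mm above the headset's origin; same axes as the headset. This rests on the bar. The band is an arch 30 mm wide (x); the crown is 18 mm thick (top 176 mm above the origin), flat for the middle 30 mm (y), sloping down to either side.
- book_stand: Dark wooden book stand fixed to the desk; a steel post of 26 mm diameter carries the hanger bar. Origin: on the post's axis, at desk level; z up. In its frame the base board (15 mm thick) spans x -30 to 135 mm, y -40 to 135 mm; three upright books between wooden ends span x 10 to 125, y 15 to 130 mm, tops at most 150 mm above the desk.
- swing_bar (a joint): Angle (rad) of the horizontal hanger bar about the upright post. At 0 it points along the stand's +y, folded over the books; it grows anticlockwise seen from above to a fixed stop at 1.57, where the bar points along the stand's -x, fully out to the front. Friction (about 4 N at bar_mid) keeps it where it is left; no spring.
- bar_mid (a point): Point on the hanger bar's axis, 70 mm out from the post's axis and 200 mm above the desk; +y along the bar to its free end, z up. The bar is a flat-topped wooden rod 26 mm wide, 16 mm high (top 208 mm above the desk), ending 126 mm from the post's axis in a dark end plate 12 mm thick, 36 mm wide, 26 mm high (top 213 mm); its hub on the post is 36 mm across, 185 to 208 mm above the desk.
- mouse: Grey computer mouse, 100 x 60 x 34 mm, loose bystander. Origin: centre of its underside.
- stapler: Stapler, 130 x 36 x 52 mm, loose bystander. Origin: centre of its underside.
- notebook: Pocket notebook with a pen on it, 148 x 105 x 22 mm, loose bystander. Origin: centre of its underside.
- mug: White mug, 82 mm across, 95 mm high, handle at its +y, loose bystander. Origin: centre of its underside.
- pen_pot: Wooden pot with three pens, 76 mm across, 146 mm high with the pens, loose bystander. Origin: centre of its underside.

How it is judged (in metres and radians):
On the way, in this order (a step that is already met when the one before it is completed fails the run):
1. the hanger bar is swung fully out (1.40 rad or more) before the headset is hung on it (value of joint swing_bar above 1.4 rad), for 0.2 s.
2. the headband's crown lies over the bar, the headset off the desk (x of crown in the frame of bar_mid between -0.03 and 0.03 m and y of crown in the frame of bar_mid between -0.04 and 0.04 m and z of crown in the frame of bar_mid between 0 and 0.02 m and angle between headset's own z axis and vertical below 0.3 rad and height (world z) of headset above 0.025 m), for 0.2 s.
At the end, for the whole second after the job is handed in: Bar out (1.35 rad or more); headset at rest on it, upright within 0.3 rad, cups 25 mm or more off the desk, its weight on the bar: crown underside within 30 mm of the bar axis sideways, 40 mm along it of bar_mid, 0 to 20 mm above the axis (all of step 2 and value of joint swing_bar above 1.35 rad and linear speed of headset below 0.03 m/s and angular speed of headset below 0.3 rad/s and contact force between headset and book_stand above 0.5 N); the robot touches nothing.
It fails at once if the headset is dropped or knocked over: it moves faster than 0.5 m/s while the fingers do not hold it (linear speed of headset above 0.5 m/s and contact force between the fingers and headset below 0.2 N).
It fails at once if the headset is knocked over: it leans more than 0.9 rad (angle between headset's own z axis and vertical above 0.9 rad).
It fails at once if the headset is slammed or pressed hard onto the bar: more than 40 N between it and the stand (contact force between headset and book_stand above 40 N).
It fails at once if a bystander (mouse, stapler, notebook, mug, pen pot) is moved by more than 40 mm (distance of any of mouse, stapler, notebook, mug, pen_pot from where it was at the start of the episode above 0.04 m).
It also fails if it takes over 64 s, if anything falls off the work surface, if the arm or the gripper's body presses on something with over 40 N, if the wrist force passes 120 N, or if a joint passes its speed limit or range.

## Working session

There is one attempt and no reset: what is moved stays moved. The work goes in short steps, Python scripts to look and compute and a tool call to move; the robot and the scene stay as the last step left them, time stands still between calls to the robot, and variables do not carry over. Pictures are saved under pics/ and viewed, at most 10 in all, crops included, and the job is handed in when it is done.

```bash
ls; mkdir -p pics; python3 - <<'E'
from station import arm
import cv2,numpy as np
print(arm.observe())
for n in ["side","top"]:
    im,d=arm.capture(n); cv2.imwrite(f"pics/{n}0.png",im[:,:,::-1]); np.save(f"pics/{n}0.npy",d)
    print(n,{k:np.round(v,3).tolist() for k,v in arm.camera_info(n).items()})
E
```

```text
pics
station.py
{'t': 0.0, 'joints': array([-8.26964927e+01,  1.50989484e+01, -2.80484000e+00,  7.21551480e+01,
       -8.15058102e-04,  8.11032179e+01]), 'qd': array([-0.01540303,  0.01773402,  0.0309888 , -0.06981408, -0.03335587,
       -0.06708715]), 'joint_torque': array([ 1.19795644e-03, -6.37622166e+01,  3.84561110e+01,  1.39859982e-02,
       -9.26495454e-05,  1.32952056e-05]), 'tcp_pos': array([ 146.44141922, -503.89134705,  230.81714319]), 'tcp_rot': array([-1.79941647e+02, -8.30954653e-03,  1.62002856e+01]), 'ft_force': array([-0.34691695, -0.19163558,  0.9315875 ]), 'wrist_torque': array([ 0.01299034,  0.00272727, -0.02836546]), 'gripper_force': 0.0, 'gripper_width': 85.64699206093012}
side {'camera_matrix': [[402.847, 0.0, 258.029], [0.0, 402.847, 191.42], [0.0, 0.0, 1.0]], 'R': [[-0.758, -0.652, -0.001], [-0.458, 0.534, -0.711], [0.465, -0.538, -0.703]], 't': [390.536, 343.667, 1009.395]}
top {'camera_matrix': [[436.272, 0.0, 262.368], [0.0, 436.272, 193.007], [0.0, 0.0, 1.0]], 'R': [[0.017, -1.0, 0.009], [-0.998, -0.018, -0.058], [0.058, -0.008, -0.998]], 't': [-4.962, 532.502, 1688.867]}
```

View pics/side0.png

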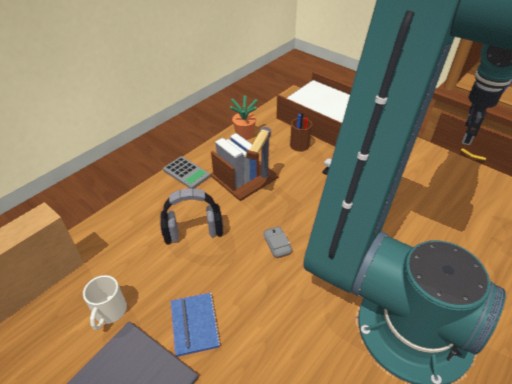

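View pics/top0.png

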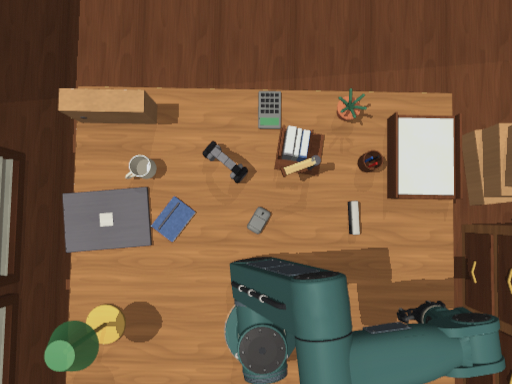

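The side view shows the headset at about (191,215) and the stand at (245,165). In the top view the headset is at (225,162) and the stand at (300,150), with its pale bar running from (284,172) to (318,160). I'll enlarge these and measure with depth.

```bash
cat > h.py <<'E'
import numpy as np
from station import arm
def cloud(n,d,info=None):
    c=info or arm.camera_info(n);K=np.array(c["camera_matrix"]);R=np.array(c["R"]);t=np.array(c["t"])
    v,u=np.mgrid[:384,:512]
    P=np.stack([(u-K[0,2])/K[0,0]*d,(v-K[1,2])/K[1,1]*d,d],-1)
    P=(P-t)@R; P[d==0]=np.nan
    return P
E
python3 - <<'E'
from h import *
import cv2
np.set_printoptions(suppress=True,precision=0)
a=cv2.imread("pics/top0.png")[85:205,190:400];b=cv2.imread("pics/side0.png")[110:260,150:330]
a=cv2.resize(a,(790,451),interpolation=2)[:, :]; b=cv2.resize(b,(700,583),interpolation=2)
cv2.imwrite("pics/c.png",cv2.resize(np.vstack([cv2.resize(a,(520,297)),cv2.resize(b[:,:],(520,300))[:, :]]),(520,597)))
for n in["top","side"]:
    P=cloud(n,np.load(f"pics/{n}0.npy")); z=P[...,2]
    I=(P[...,0]>250)&(P[...,0]<650)&(P[...,1]>-300)&(P[...,1]<350)
    for lo,hi in[(100,135),(160,182),(195,225)]:
        m=(I&(z>lo)&(z<hi)).astype(np.uint8); k,l,s,c=cv2.connectedComponentsWithStats(m)
        for i in range(1,k):
            if s[i,4]>8:
                q=P[l==i]; r=cv2.minAreaRect(q[:,:2].astype(np.float32)); print(n,lo,s[i],np.median(q,0),"rect",np.round(cv2.boxPoints(r)).tolist())
E
```

```text
top 100 [235 167   7  10  31] [602.  96. 122.] rect [[587.0, 97.0], [612.0, 81.0], [619.0, 92.0], [594.0, 109.0]]
top 160 [215 157  20  13 129] [634. 136. 173.] rect [[604.0, 121.0], [627.0, 103.0], [671.0, 160.0], [648.0, 177.0]]
top 195 [280 157  41  21 318] [ 618. -124.  208.] rect [[577.0, -66.0], [629.0, -198.0], [662.0, -185.0], [610.0, -53.0]]
top 195 [231 259  40  14  87] [286.  52. 209.] rect [[248.0, 106.0], [294.0, -24.0], [318.0, -16.0], [273.0, 115.0]]
side 100 [262 150   8  10  58] [ 631. -169.  119.] rect [[617.0, -180.0], [629.0, -187.0], [642.0, -166.0], [630.0, -159.0]]
side 100 [210 198   7  14  46] [594. 102. 119.] rect [[584.0, 106.0], [599.0, 78.0], [611.0, 85.0], [596.0, 112.0]]
side 100 [304 268  10   7  14] [260. 109. 126.] rect [[247.0, 109.0], [250.0, 100.0], [273.0, 108.0], [269.0, 117.0]]
side 160 [264 138   6   8  24] [ 628. -175.  169.] rect [[622.0, -183.0], [628.0, -185.0], [633.0, -166.0], [627.0, -164.0]]
side 160 [179 188  27  14 239] [632. 141. 172.] rect [[602.0, 122.0], [626.0, 102.0], [672.0, 156.0], [648.0, 177.0]]
side 160 [304 257   9   9  59] [260. 115. 172.] rect [[250.0, 116.0], [251.0, 110.0], [273.0, 114.0], [272.0, 120.0]]
side 195 [246 127  26  32 345] [ 612. -116.  209.] rect [[576.0, -64.0], [626.0, -200.0], [659.0, -188.0], [609.0, -52.0]]
side 195 [306 240  12  16 114] [261. 105. 210.] rect [[250.0, 100.0], [275.0, 98.0], [276.0, 111.0], [251.0, 113.0]]
```

View pics/c.png

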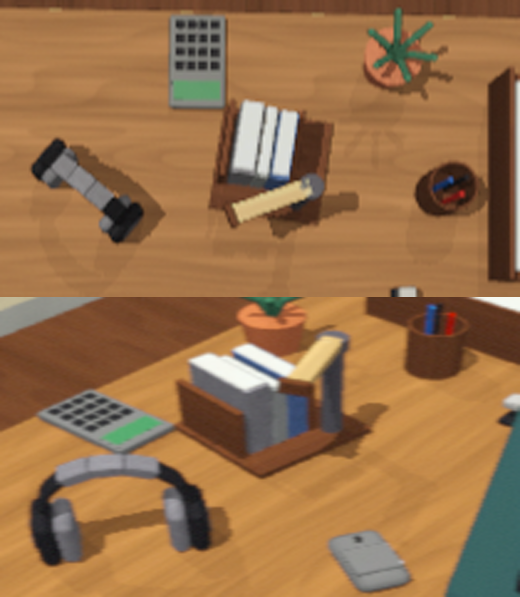

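The enlarged crop shows the post at the right front corner of the stand. The bar points left and slightly toward the robot, partly over the books. From depth, the post is near (637,-176), the bar direction is (-0.35,0.94), the headset crown is at (633,138) and its width axis lies at about 52°.

Next I'll take the closed fingers to the book side of the bar.

The rows are not in the units I measure in: shifts go in shares of 80 cm and turns go in shares of 60 degrees. I convert before sending: 316 mm / 800 = 0.395, 280 mm / 800 = 0.35.

```bash
cat >> h.py <<'E'
from scipy.spatial.transform import Rotation as Ro
def delta(p,yaw=None):
    s=arm.observe(); R=Ro.from_euler("xyz",s["tcp_rot"],degrees=True)
    d=R.inv().apply(np.array(p)-s["tcp_pos"])
    w=(R.inv()*Ro.from_euler("xyz",[180,0,yaw],degrees=True)).as_rotvec(True) if yaw is not None else np.zeros(3)
    print("delta",np.round(d,1),np.round(w,1),"n",np.ceil(np.linalg.norm(d)/41))
E
```

Call:
{"fn": "shift_gripper", "kwargs": {
  "moves": {"x":[0, 0.0375, 0.0813, 0.125, 0.17, 0.215, 0.26, 0.305, 0.35, 0.395], "y":[0, -0.0175, -0.0375, -0.0575, -0.0788, -0.0988, -0.12, -0.1413, -0.1613, -0.1825], "z":[-0.0188, -0.0375, -0.0375, -0.0375, -0.0375, -0.0375, -0.0375, -0.0375, -0.0375, -0.0375], "ax":[0, 0, 0, 0, 0, 0, 0, 0, 0, 0], "ay":[0, 0, 0, 0, 0, 0, 0, 0, 0, 0], "az":[0, 0, 0, 0, 0, 0, 0, 0, 0, 0]},
  "finger_gap": 0
}}

```text
t: 0.93
tcp_pos: [410.3, -274.1, 261.2]
tcp_rot: [-180.0, 0.0, 16.2]
ft_force: [-0.3, -1.5, 0.4]
gripper_width: 0.4
gripper_force: 0.0
```

Call:
{"fn": "shift_gripper", "kwargs": {
  "moves": {"x":[0.045, 0.09, 0.135, 0.18, 0.225, 0.27, 0.315, 0.3375, 0.3538, 0.3538], "y":[-0.0213, -0.0413, -0.0625, -0.0825, -0.1038, -0.125, -0.145, -0.1563, -0.1638, -0.1638], "z":[0, 0, 0, 0, 0, 0, 0, 0, 0, 0], "ax":[0, 0, 0, 0, 0, 0, 0, 0, 0, 0], "ay":[0, 0, 0, 0, 0, 0, 0, 0, 0, 0], "az":[0, 0, 0, 0, 0, 0, 0, 0, 0, 0]}
}}

```text
t: 1.77
tcp_pos: [645.9, -68.9, 260.0]
tcp_rot: [-179.9, 0.1, 16.3]
ft_force: [-0.1, -0.8, -0.0]
gripper_width: -0.3
gripper_force: 0.0
```

```bash
python3 -c "
from h import *
delta([645,-71,178])"
```

```text
delta [-1.3  1.8 82. ] [0. 0. 0.] n 3.0
```

Converted, 82 mm / 800 = 0.1025, 60 mm / 800 = 0.075.

Call:
{"fn": "shift_gripper", "kwargs": {
  "moves": {"x":[0, 0, 0, 0], "y":[0, 0, 0, 0], "z":[0.0375, 0.075, 0.1025, 0.1025], "ax":[0, 0, 0, 0], "ay":[0, 0, 0, 0], "az":[0, 0, 0, 0]}
}}

```text
t: 2.1
tcp_pos: [641.9, -71.0, 175.0]
tcp_rot: [-179.8, 0.3, 16.2]
ft_force: [-1.5, -0.3, 0.2]
gripper_width: 0.0
gripper_force: 0.0
```

Call:
{"fn": "shift_gripper", "kwargs": {
  "moves": {"x":[-0.01, -0.0225, -0.035, -0.0475, -0.06, -0.0725, -0.085, -0.0975, -0.105, -0.105], "y":[0.0025, 0.0063, 0.01, 0.0138, 0.0175, 0.0213, 0.025, 0.0288, 0.0313, 0.0313], "z":[0, 0, 0, 0, 0, 0, 0, 0, 0, 0], "ax":[0, 0, 0, 0, 0, 0, 0, 0, 0, 0], "ay":[0, 0, 0, 0, 0, 0, 0, 0, 0, 0], "az":[0, 0, 0, 0, 0, 0, 0, 0, 0, 0]}
}}

```text
t: 2.93
tcp_pos: [569.8, -119.5, 180.4]
tcp_rot: [179.9, -0.0, 16.1]
ft_force: [-0.1, 0.2, 0.6]
gripper_width: 0.1
gripper_force: 0.0
```

```bash
python3 - <<'E'
from h import *
import cv2
im,d=arm.capture("top"); P=cloud("top",d)
z=P[...,2]; m=(z>198)&(z<225)&(P[...,0]>480)&(P[...,0]<670)&(P[...,1]>-210)&(P[...,1]<-30)
print(P[m][::12].round())
delta([551,-130,178])
E
```

```text
[]
delta [-21.4   5.1   2. ] [0. 0. 0.] n 1.0
```

```bash
python3 - <<'E'
from h import *
import cv2
a,_=arm.capture("side"); b,_=arm.capture("top"); 
a=cv2.resize(a[90:270,130:370],(480,360));b=cv2.resize(b[85:235,190:400],(480,240))[:, :]
cv2.imwrite("pics/c2.png",np.vstack([a,b])[:,:,::-1])
E
```

```text
(no output)
```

View pics/c2.png

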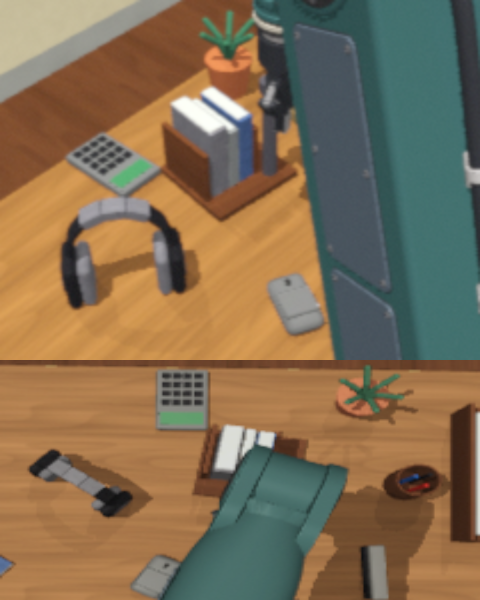

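The bar has left the space over the books and is hidden behind the arm. I'll push on in small steps until the stop shows as force.

Converted, -15 mm / 800 = -0.0188, 13 mm / 800 = 0.0163.

Call:
{"fn": "shift_gripper", "kwargs": {
  "moves": {"x":[-0.01, -0.015, -0.0188, -0.0188], "y":[0.0038, 0.01, 0.0163, 0.0163], "z":[0, 0, 0, 0], "ax":[0, 0, 0, 0], "ay":[0, 0, 0, 0], "az":[0, 0, 0, 0]}
}}

```text
t: 3.42
tcp_pos: [559.2, -135.9, 179.1]
tcp_rot: [-180.0, 0.1, 16.2]
ft_force: [-1.3, 1.1, 0.8]
gripper_width: -0.1
gripper_force: 0.5
```

Call:
{"fn": "shift_gripper", "kwargs": {
  "moves": {"x":[0, 0, 0], "y":[0.005, 0.01, 0.01], "z":[0, 0, 0], "ax":[0, 0, 0], "ay":[0, 0, 0], "az":[0, 0, 0]}
}}

```text
t: 3.67
tcp_pos: [559.4, -137.3, 178.8]
tcp_rot: [-179.3, 0.1, 16.3]
ft_force: [-14.3, 44.0, 15.7]
gripper_width: 0.0
gripper_force: 20.8
```

The 44 N reading means the bar is at its stop. I'll back off, lift clear and turn the gripper toward the headset.

Converted, -100 mm / 800 = -0.125, -70 mm / 800 = -0.0875.

Call:
{"fn": "shift_gripper", "kwargs": {
  "moves": {"x":[0, 0.0063, 0.0063, 0.0063, 0.0063, 0.0063, 0.0063], "y":[-0.0125, -0.0375, -0.0563, -0.075, -0.075, -0.075, -0.075], "z":[0, 0, 0, -0.0375, -0.0875, -0.125, -0.125], "ax":[0, 0, 0, 0, 0, 0, 0], "ay":[0, 0, 0, 0, 0, 0, 0], "az":[0, 0, 0, 0, 0, 0, 0]},
  "finger_gap": 60
}}

```text
t: 4.25
tcp_pos: [551.6, -84.0, 284.9]
tcp_rot: [179.7, -0.3, 16.2]
ft_force: [0.7, -0.7, -0.1]
gripper_width: 59.8
gripper_force: 0.0Traceback (most recent call last):
```

```bash
python3 - <<'E'
from h import *
import cv2
np.set_printoptions(suppress=True,precision=1)
for n in["top","side"]:
    im,d=arm.capture(n); P=cloud(n,d);z=P[...,2]
    m=((z>195)&(z<225)&(P[...,0]>480)&(P[...,0]<680)&(P[...,1]>-230)&(P[...,1]<-110)).astype(np.uint8)
    k,l,s,c=cv2.connectedComponentsWithStats(m); i=1+np.argmax(s[1:,4]); q=P[l==i]
    print(n,s[i],q.shape,cv2.boxPoints(cv2.minAreaRect(q[:,:2].astype(np.float32))))
    m=((z>60)&(z<160)&(P[...,0]>600)&(P[...,0]<820)&(P[...,1]>-230)&(P[...,1]<0)); print("books",cv2.minAreaRect(P[m][:,:2].astype(np.float32)))
    cv2.imwrite(f"pics/{n}3.png",im[:,:,::-1])
delta([633,138,235],52.3)
E
```

```text
  File "<stdin>", line 7, in <module>
    return _wrapfunc(a, 'argmax', axis=axis, out=out, **kwds)
    return bound(*args, **kwds)
ValueError: attempt to get argmax of an empty sequence
```

Converted, -190 mm / 800 = -0.2375, 140 mm / 800 = 0.175, -36 degrees / 60 = -0.6.

Call:
{"fn": "shift_gripper", "kwargs": {
  "moves": {"x":[0.025, 0.05, 0.075, 0.1, 0.125, 0.15, 0.175, 0.175], "y":[-0.0338, -0.0675, -0.1013, -0.135, -0.17, -0.2038, -0.2375, -0.2375], "z":[0, 0, 0, 0, 0, 0, 0, 0], "ax":[0, 0, 0, 0, 0, 0, 0, 0], "ay":[0, 0, 0, 0, 0, 0, 0, 0], "az":[-0.0833, -0.1667, -0.2667, -0.3667, -0.4667, -0.5333, -0.6, -0.6]},
  "finger_gap": 60
}}

```text
t: 4.97
tcp_pos: [632.4, 142.3, 277.2]
tcp_rot: [-179.9, 0.0, 52.7]
ft_force: [0.5, 0.5, -0.4]
gripper_width: 60.0
gripper_force: 0.0
```

```bash
python3 - <<'E'
from h import *
import cv2
np.set_printoptions(suppress=True,precision=1)
for n in["top","side","wrist"]:
    ci=arm.camera_info(n); im,d=arm.capture(n); P=cloud(n,d,ci);z=P[...,2]
    m=((z>195)&(z<225)&(P[...,0]>480)&(P[...,0]<680)&(P[...,1]>-230)&(P[...,1]<-110)).astype(np.uint8)
    q=P[m>0]
    if len(q): print(n,q.shape,cv2.boxPoints(cv2.minAreaRect(q[:,:2].astype(np.float32))).tolist())
    m=(z>163)&(z<182)&(P[...,0]>540)&(P[...,0]<720)&(P[...,1]>40)&(P[...,1]<240); q=P[m]
    if len(q): print("crown",len(q),np.median(q,0),cv2.minAreaRect(q[:,:2].astype(np.float32)))
    cv2.imwrite(f"pics/{n}3.png",im[:,:,::-1])
delta([633,138,235],52.3)
E
```

```text
top (338, 3) [[512.2691040039062, -176.19346618652344], [653.2891235351562, -195.4541778564453], [658.0336303710938, -160.71632385253906], [517.0136108398438, -141.4556121826172]]
crown 326 [641.1 151.5 172.4] ((645.3182373046875, 148.67007446289062), (94.43609619140625, 33.28630065917969), 51.61034393310547)
crown 3498 [651.3 154.9 173.8] ((647.862060546875, 150.37005615234375), (95.07249450683594, 30.027206420898438), 51.1730842590332)
delta [ 1.3  1.1 43.3] [-0.   0.1 -0.1] n 2.0
```

View pics/wrist3.png

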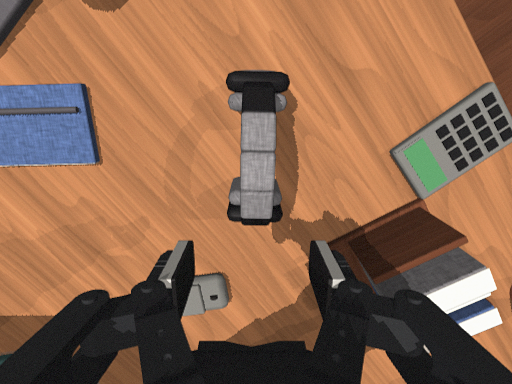

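View pics/side3.png

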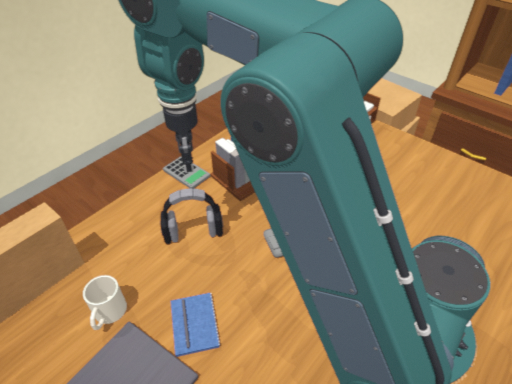

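The wrist view shows the band upright in the picture, from (258,75) to (258,222), with the gripper yaw aligned to it. I'll fit the arch profile to get the crown's middle.

```bash
python3 - <<'E'
from h import *
import cv2
np.set_printoptions(suppress=True,precision=1)
a=np.radians(52);e=np.array([np.cos(a),np.sin(a)]);f=np.array([e[1],-e[0]]);o=np.array([637,140])
ts=np.load("pics/top0.npy"),np.load("pics/side0.npy")
ci=arm.camera_info("wrist");_,dw=arm.capture("wrist")
for n,d in[("top",ts[0]),("side",ts[1]),("wrist",dw)]:
    P=cloud(n,d,ci if n=="wrist" else None).reshape(-1,3); P=P[~np.isnan(P[:,0])]
    s=(P[:,:2]-o)@e; w=(P[:,:2]-o)@f
    m=(abs(w)<30)&(abs(s)<120)&(P[:,2]>60); 
    print(n,"s range",np.percentile(s[m],[0,1,99,100]))
    for b in range(-96,100,12):
        k=m&(abs(s-b)<6)
        if k.sum()>2: 
            t=k&(P[:,2]>np.percentile(P[k,2],90)-8)
            print(b,k.sum(),"z",np.percentile(P[k,2],[50,95]),"w",np.percentile(w[t],[2,50,98]))
E
```

```text
top s range [-76.9 -74.9  99.2 101. ]
-72 50 z [79.4 88.8] w [-26.8  -0.6  27.5]
-60 59 z [ 89.1 127.2] w [-13.1  -0.6  11.5]
-48 59 z [130.7 148. ] w [-12.4   1.8  12.5]
-36 44 z [150.2 164.4] w [-11.2   2.5  13. ]
-24 31 z [165.3 172.6] w [-14.   -1.3  13.7]
-12 30 z [174.1 178.9] w [-12.4   2.3  14.5]
0 27 z [174.5 181.1] w [-13.6  -1.7  13.1]
12 30 z [174.5 179.5] w [-13.7  -0.7  14.5]
24 28 z [174.8 179.7] w [-12.3   0.3  14.4]
36 29 z [172.4 177. ] w [-13.5   1.5  14.9]
48 25 z [166.2 172.4] w [-11.1   0.5  14.1]
60 40 z [151.6 163.3] w [-13.1   2.2  15.3]
72 42 z [111.5 151.7] w [-10.5   0.2  13.9]
84 39 z [ 84.9 136.6] w [-12.1   5.2  15.2]
96 33 z [83.  90.3] w [-25.1  -3.   26.4]
side s range [-77.6 -75.1  97.1 102. ]
-72 59 z [83.5 88. ] w [-28.9  -2.4  27. ]
-60 85 z [ 89.2 134.8] w [-15.3  -2.8  10.6]
-48 113 z [ 85.6 147.1] w [-14.5  -2.   11.9]
-36 95 z [ 85.4 164.4] w [-14.8  -4.3  13.7]
-24 52 z [166.5 172.4] w [-14.7  -2.1  13.4]
-12 51 z [172.  176.6] w [-15.3  -4.4  13.7]
0 53 z [175.4 179.2] w [-14.   -0.3  16.3]
12 48 z [176.3 180. ] w [-13.6  -2.8  13.4]
24 51 
[... 313 characters left out ...]
ge [-70.7 -56.2  99.  104.5]
-72 54 z [84.4 85.5] w [-29.5 -17.3  29.3]
-60 188 z [85.1 87. ] w [-29.5 -18.5  29.2]
-48 267 z [133.7 146.2] w [-12.5   1.5  14.7]
-36 349 z [ 83.9 163.7] w [-11.9   1.2  15.2]
-24 315 z [166.6 169.7] w [-12.7   1.5  15.7]
-12 772 z [287.3 319.3] w [27.6 27.9 29.1]
0 5470 z [357.2 364.9] w [-16.5  -2.3  12.1]
12 7853 z [361.7 371.5] w [-28.4  -1.7  23.9]
24 508 z [176.6 177.7] w [-12.    2.3  16.6]
36 530 z [173.9 175.8] w [-11.9   2.3  16.5]
48 539 z [169.1 172.1] w [-12.    3.   17.4]
60 610 z [162.8 166.2] w [-11.3   2.2  16.7]
72 730 z [142.1 152.7] w [-11.    3.2  16.6]
84 606 z [112.4 137. ] w [-11.1   2.5  16.5]
96 607 z [84.9 87.4] w [-27.7   0.1  28.7]
```

The arch spans s=-76.5 to 100.5, so the crown's middle is (645,149) and the width axis is at 51.5°. The bar is out with its direction at 172.2° and bar_mid at about (569,-166).

```bash
python3 - <<'E'
from h import *
import cv2
P=cloud("top",np.load("pics/top0.npy"));z=P[...,2]
m=((z>120)&(z<158)&(P[...,0]>640)&(P[...,0]<820)&(P[...,1]>-190)&(P[...,1]<0)); print("books",cv2.minAreaRect(P[m][:,:2].astype(np.float32)))
delta([645,149,161],51.5)
E
```

```text
books ((712.8712768554688, -114.9215087890625), (110.79183197021484, 107.380615234375), 82.60005187988281)
delta [ 18.    3.5 117.7] [-0.   0.1  0.6] n 3.0
```

The books give a stand yaw of -7.4°, which agrees with the bar being at its stop. Next I'll descend and grasp.

Converted, 117 mm / 800 = 0.1463, 112 mm / 800 = 0.14, 0.6 degrees / 60 = 0.01.

Call:
{"fn": "shift_gripper", "kwargs": {
  "moves": {"x":[0.0125, 0.0225, 0.0225, 0.0225, 0.0225, 0.0225, 0.0225, 0.0225, 0.0225], "y":[0.0025, 0.0044, 0.0044, 0.0044, 0.0044, 0.0044, 0.0044, 0.0044, 0.0044], "z":[0, 0.025, 0.0625, 0.1, 0.125, 0.14, 0.1463, 0.1463, 0.1463], "ax":[0, 0, 0, 0, 0, 0, 0, 0, 0], "ay":[0, 0, 0, 0, 0, 0, 0, 0, 0], "az":[0, 0.01, 0.01, 0.01, 0.01, 0.01, 0.01, 0.01, 0.01]},
  "finger_gap": 60
}}

```text
t: 5.92
tcp_pos: [645.6, 149.1, 163.1]
tcp_rot: [180.0, -0.0, 51.5]
ft_force: [-0.4, 0.5, 0.2]
gripper_width: 60.3
gripper_force: 0.0
```

```bash
python3 -c "
from h import *
delta([645,149,161],51.5)"
```

```text
delta [-0.5 -0.4  2.1] [ 0. -0.  0.] n 1.0
```

Converted, 2 mm / 800 = 0.0025.

Call:
{"fn": "shift_gripper", "kwargs": {
  "moves": {"x":[0, 0, 0, 0, 0, 0, 0, 0], "y":[0, 0, 0, 0, 0, 0, 0, 0], "z":[0.0025, 0.0025, 0.0025, 0.0025, 0.0025, 0.0025, 0.0025, 0.0025], "ax":[0, 0, 0, 0, 0, 0, 0, 0], "ay":[0, 0, 0, 0, 0, 0, 0, 0], "az":[0, 0, 0, 0, 0, 0, 0, 0]},
  "finger_gap": 0
}}

```text
t: 6.58
tcp_pos: [646.0, 149.7, 161.2]
tcp_rot: [179.9, -0.1, 51.6]
ft_force: [0.5, -0.3, 6.0]
gripper_width: 28.7
gripper_force: 60.4
```

Call:
{"fn": "shift_gripper", "kwargs": {
  "moves": {"x":[0, 0, 0, 0], "y":[0, 0, 0, 0], "z":[-0.0038, -0.01, -0.0188, -0.0188], "ax":[0, 0, 0, 0], "ay":[0, 0, 0, 0], "az":[0, 0, 0, 0]}
}}

```text
t: 6.92
tcp_pos: [645.9, 149.9, 176.8]
tcp_rot: [179.9, -0.1, 51.6]
ft_force: [0.5, -0.1, -2.5]
gripper_width: 28.4
gripper_force: 59.4
```

```bash
python3 - <<'E'
from h import *
import cv2
a,_=arm.capture("side");cv2.imwrite("pics/s4.png",cv2.resize(a[130:270,120:300],(540,420))[:,:,::-1])
E
```

```text
(no output)
```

View pics/s4.png

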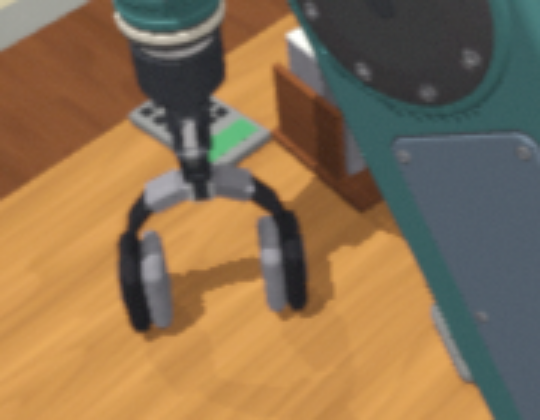

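The headset is held level by the crown at 28 mm opening, with its weight on the gripper. I'll lift it, draw it back and turn it, then come onto the bar from its free end.

Converted, -167 mm / 800 = -0.2088, -130 mm / 800 = -0.1625, -30.7 degrees / 60 = -0.5117.

Call:
{"fn": "shift_gripper", "kwargs": {
  "moves": {"x":[0, -0.0063, -0.025, -0.0563, -0.0875, -0.1188, -0.15, -0.1813, -0.2, -0.2088], "y":[0, -0.005, -0.02, -0.0438, -0.0688, -0.0925, -0.1175, -0.1413, -0.1563, -0.1625], "z":[-0.0188, -0.0438, -0.0688, -0.0788, -0.0788, -0.0788, -0.0788, -0.0788, -0.0788, -0.0788], "ax":[0, 0, 0, 0, 0, 0, 0, 0, 0, 0], "ay":[0, 0, 0, 0, 0, 0, 0, 0, 0, 0], "az":[0, 0, -0.05, -0.1167, -0.2, -0.2833, -0.3667, -0.45, -0.5, -0.5117]}
}}

```text
t: 7.8
tcp_pos: [437.3, 99.4, 238.6]
tcp_rot: [-180.0, 0.0, 82.5]
ft_force: [0.5, 0.2, -2.2]
gripper_width: 28.5
gripper_force: 60.1
```

```bash
python3 -c "
from h import *
delta([430,-147,240],82.2)"
```

```text
delta [-245.2   25.    -1.4] [-0.   0.   0.3] n 7.0
```

Converted, -245 mm / 800 = -0.3063, -232 mm / 800 = -0.29, 0.3 degrees / 60 = 0.005.

Call:
{"fn": "shift_gripper", "kwargs": {
  "moves": {"x":[-0.0125, -0.0438, -0.0813, -0.125, -0.1688, -0.2125, -0.2563, -0.29, -0.3063, -0.3063], "y":[0.0013, 0.0038, 0.0075, 0.0125, 0.0175, 0.0213, 0.0263, 0.03, 0.0313, 0.0313], "z":[0, 0, 0, 0, 0, 0, 0, 0, 0, 0], "ax":[0, 0, 0, 0, 0, 0, 0, 0, 0, 0], "ay":[0, 0, 0, 0, 0, 0, 0, 0, 0, 0], "az":[0, 0, 0, 0, 0, 0, 0, 0, 0.005, 0.005]}
}}

```text
t: 8.63
tcp_pos: [432.6, -150.0, 237.9]
tcp_rot: [180.0, 0.0, 81.7]
ft_force: [-0.6, 1.5, -1.7]
gripper_width: 28.4
gripper_force: 60.1
```

```bash
python3 - <<'E'
from h import *
import cv2
np.set_printoptions(suppress=True,precision=1)
ci=arm.camera_info("wrist");_,d=arm.capture("wrist");P=cloud("wrist",d,ci);z=P[...,2]
m=(z>195)&(z<230)&(P[...,0]>500)&(P[...,0]<680)&(P[...,1]>-230)&(P[...,1]<-100);q=P[m]
print(len(q))
if len(q): print(cv2.boxPoints(cv2.minAreaRect(q[:,:2].astype(np.float32))),np.percentile(q[:,2],[5,50,95]))
delta([569,-166,230],82.2)
E
```

```text
6272
[[ 511.5 -175.3]
 [ 597.  -191.7]
 [ 603.6 -157.1]
 [ 518.1 -140.7]] [198.5 208.4 213.3]
delta [  2.1 137.7   7.9] [-0.   0.  -0.4] n 4.0
```

The wrist view confirms the bar's free end at (515,-158) and its top at 208. I'll slide in over it.

Converted, 137.7 mm / 800 = 0.1721, 135 mm / 800 = 0.1688.

Call:
{"fn": "shift_gripper", "kwargs": {
  "moves": {"x":[0, 0, 0.0013, 0.0013, 0.0025, 0.0025, 0.0025, 0.0025, 0.0025, 0.0025], "y":[0.0125, 0.0375, 0.0625, 0.0875, 0.1125, 0.1375, 0.1563, 0.1688, 0.1721, 0.1721], "z":[0, 0, 0, 0, 0, 0, 0, 0, 0, 0], "ax":[0, 0, 0, 0, 0, 0, 0, 0, 0, 0], "ay":[0, 0, 0, 0, 0, 0, 0, 0, 0, 0], "az":[0, 0, 0, 0, 0, 0, 0, 0, 0, 0]}
}}

```text
t: 9.52
tcp_pos: [569.5, -162.9, 237.7]
tcp_rot: [-180.0, -0.0, 82.1]
ft_force: [0.0, -0.6, -2.5]
gripper_width: 28.5
gripper_force: 60.1
```

```bash
python3 -c "
from h import *
delta([569,-166,211],82.2)"
```

```text
delta [-3.1 -0.  26.7] [-0.  -0.  -0.1] n 1.0
```

Converted, 22 mm / 800 = 0.0275, 20 mm / 800 = 0.025.

Call:
{"fn": "shift_gripper", "kwargs": {
  "moves": {"x":[-0.0025, -0.0038, -0.0038, -0.0038, -0.0038, -0.0038, -0.0038], "y":[0, 0, 0, 0, 0, 0, 0], "z":[0.0075, 0.015, 0.0213, 0.025, 0.0275, 0.0275, 0.0275], "ax":[0, 0, 0, 0, 0, 0, 0], "ay":[0, 0, 0, 0, 0, 0, 0], "az":[0, 0, 0, 0, 0, 0, 0]}
}}

```text
t: 10.1
tcp_pos: [567.9, -166.6, 216.4]
tcp_rot: [180.0, 0.0, 82.0]
ft_force: [0.5, 0.2, -2.8]
gripper_width: 28.3
gripper_force: 60.1
```

Call:
{"fn": "shift_gripper", "kwargs": {
  "moves": {"x":[0, 0, 0, 0], "y":[0, 0, 0, 0], "z":[0.0013, 0.0025, 0.0025, 0.0025], "ax":[0, 0, 0, 0], "ay":[0, 0, 0, 0], "az":[0, 0, 0, 0]}
}}

```text
t: 10.43
tcp_pos: [568.0, -166.6, 214.3]
tcp_rot: [180.0, -0.0, 82.0]
ft_force: [-0.0, 0.8, -2.4]
gripper_width: 28.5
gripper_force: 60.1
```

Converted, 1.5 mm / 800 = 0.0019, 1 mm / 800 = 0.0013.

Call:
{"fn": "shift_gripper", "kwargs": {
  "moves": {"x":[0, 0, 0, 0], "y":[0, 0, 0, 0], "z":[0.0013, 0.0019, 0.0019, 0.0019], "ax":[0, 0, 0, 0], "ay":[0, 0, 0, 0], "az":[0, 0, 0, 0]}
}}

```text
t: 10.77
tcp_pos: [568.0, -166.6, 212.7]
tcp_rot: [-180.0, -0.0, 82.0]
ft_force: [-0.5, 0.3, -2.5]
gripper_width: 28.1
gripper_force: 60.2
```

Call:
{"fn": "shift_gripper", "kwargs": {
  "moves": {"x":[0, 0, 0], "y":[0, 0, 0], "z":[0.0013, 0.0013, 0.0013], "ax":[0, 0, 0], "ay":[0, 0, 0], "az":[0, 0, 0]}
}}

```text
t: 11.02
tcp_pos: [568.0, -166.6, 211.7]
tcp_rot: [-180.0, -0.0, 82.0]
ft_force: [-0.8, -0.5, -2.9]
gripper_width: 28.4
gripper_force: 60.1
```

Converted, 1 mm / 800 = 0.0013.

Call:
{"fn": "shift_gripper", "kwargs": {
  "moves": {"x":[0, 0, 0], "y":[0, 0, 0], "z":[0.0013, 0.0013, 0.0013], "ax":[0, 0, 0], "ay":[0, 0, 0], "az":[0, 0, 0]}
}}

```text
t: 11.27
tcp_pos: [568.1, -166.7, 211.0]
tcp_rot: [180.0, 0.0, 82.0]
ft_force: [-0.2, -0.1, 0.4]
gripper_width: 28.5
gripper_force: 60.5
```

```bash
python3 - <<'E'
from h import *
import cv2
np.set_printoptions(suppress=True,precision=1)
a,_=arm.capture("side");cv2.imwrite("pics/s5.png",cv2.resize(a[90:230,180:360],(540,420))[:,:,::-1])
E
```

```text
(no output)
```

View pics/s5.png

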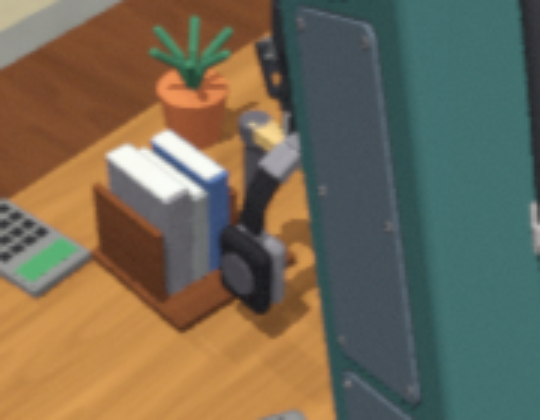

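The wrist force has gone from -2.9 to +0.4 N, so the band rests on the bar. The picture shows the near cup hanging clear of the desk and the books. I'll release slightly and lift away.

Call:
{"fn": "shift_gripper", "kwargs": {
  "moves": {"x":[0, 0, 0, 0, 0, 0], "y":[0, 0, 0, 0, 0, 0], "z":[0, 0, 0, 0, 0, 0], "ax":[0, 0, 0, 0, 0, 0], "ay":[0, 0, 0, 0, 0, 0], "az":[0, 0, 0, 0, 0, 0]},
  "finger_gap": 50
}}

```text
t: 11.82
tcp_pos: [568.0, -166.6, 210.8]
tcp_rot: [180.0, 0.0, 82.0]
ft_force: [-0.6, 0.7, -0.4]
gripper_width: 49.9
gripper_force: 0.0
```

Call:
{"fn": "shift_gripper", "kwargs": {
  "moves": {"x":[0, 0, 0, 0, 0, 0, 0, 0], "y":[0, 0, 0, 0, 0, 0, 0, 0], "z":[-0.0038, -0.0125, -0.025, -0.05, -0.0875, -0.125, -0.15, -0.15], "ax":[0, 0, 0, 0, 0, 0, 0, 0], "ay":[0, 0, 0, 0, 0, 0, 0, 0], "az":[0, 0, 0, 0, 0, 0, 0, 0]}
}}

```text
t: 12.48
tcp_pos: [568.8, -167.0, 335.5]
tcp_rot: [179.7, 0.1, 82.0]
ft_force: [0.2, 0.7, 0.0]
gripper_width: 50.1
gripper_force: 0.0
```

Call:
{"fn": "shift_gripper", "kwargs": {
  "moves": {"x":[0, 0.025, 0.0625, 0.1125, 0.1625, 0.2125, 0.2625, 0.3125, 0.35, 0.35], "y":[-0.0375, -0.075, -0.1, -0.1125, -0.1125, -0.1125, -0.1125, -0.1125, -0.1125, -0.1125], "z":[0, 0, 0, 0, 0, 0, 0, 0, 0, 0], "ax":[0, 0, 0, 0, 0, 0, 0, 0, 0, 0], "ay":[0, 0, 0, 0, 0, 0, 0, 0, 0, 0], "az":[0, 0, 0, 0, 0, 0, 0, 0, 0, 0]}
}}

```text
t: 13.32
tcp_pos: [517.9, 127.6, 330.7]
tcp_rot: [-180.0, -0.1, 82.2]
ft_force: [1.3, 0.6, 1.1]
gripper_width: 49.6
gripper_force: 0.0
```

```bash
python3 - <<'E'
from h import *
import cv2
a,_=arm.capture("side");b,d=arm.capture("top")
cv2.imwrite("pics/s6.png",np.hstack([cv2.resize(a[90:230,180:360],(400,311)),cv2.resize(b[85:225,230:390],(355,311))])[:,:,::-1])
P=cloud("top",d).reshape(-1,3);P=P[~np.isnan(P[:,0])]
u=np.array([-.991,.135]);v=np.array([.135,.991]);r=P[:,:2]-[637.5,-175.6]
s,w,z=r@u,r@v,P[:,2]
m=(abs(w)<20)&(z>216)&(z<240)&(s>20)&(s<120);print(m.sum(),np.percentile(s[m],[2,50,98]),np.median(z[m]))
m=(s>20)&(s<120)&(z>50)&(z<240)&(abs(w)<110);print("w",np.percentile(w[m],[1,99]))
for side in(-1,1):
    k=m&(w*side>55);print(side,k.sum(),np.percentile(s[k],[2,98]),np.percentile(z[k],[5,50]))
E
```

```text
102 [55.92404584 71.96217681 86.28613348] 224.3269350019624
w [-84.33433533  89.49414272]
-1 141 [ 40.63160932 105.35965751] [104.57441962 132.80490865]
1 198 [ 40.45050569 103.55561201] [ 94.33912097 132.89023941]
```

View pics/s6.png

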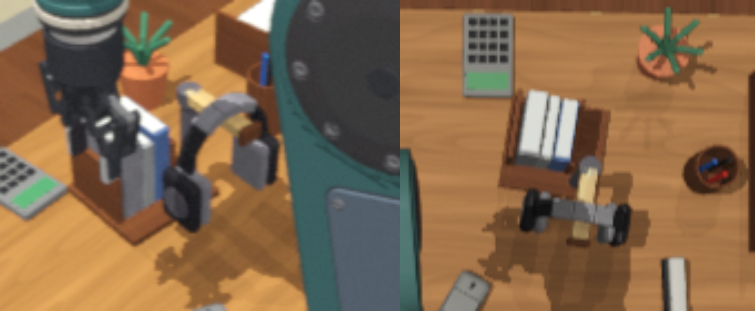

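The headset hangs level over the middle of the bar, 72 mm from the post, with one cup on each side and the gripper clear. I'll let it settle, then hand in.

Call:
{"fn": "shift_gripper", "kwargs": {
  "moves": {"x":[0, 0, 0, 0, 0, 0, 0, 0, 0, 0], "y":[0, 0, 0, 0, 0, 0, 0, 0, 0, 0], "z":[0, 0, 0, 0, 0, 0, 0, 0, 0, 0], "ax":[0, 0, 0, 0, 0, 0, 0, 0, 0, 0], "ay":[0, 0, 0, 0, 0, 0, 0, 0, 0, 0], "az":[0, 0, 0, 0, 0, 0, 0, 0, 0, 0]}
}}

```text
t: 14.25
tcp_pos: [517.9, 123.2, 330.8]
tcp_rot: [180.0, -0.0, 82.0]
ft_force: [-0.8, -0.5, 0.2]
gripper_width: 50.3
gripper_force: 0.0
```

```bash
python3 -c "
from station import arm
print(arm.close_job())"
```

```text
the job is handed in; nothing more can be done
None
```

The bar is swung out to its stop, the headset hangs level over its middle with one cup on each side and the gripper clear, and the job was handed in at about 14 s; `close_job()` returned no verdict.

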